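# Cull the tired spring clip

## Task

One of the four empty brass spring clips on the carving board has a tired spring. Find it by feel: press a clip's thumb curl straight down where it lies by 8 to 9 mm, just short of the solid stop that ends its 10 mm of travel and must not be hit hard, and compare how strongly the clips push back. Lay the tired clip flat, right side up, in the red tray, and leave the sound clips, the clip holding the nut blank and everything else where they are.

Things in the scene. Friction and masses are not known exactly. Their poses are not given: they have to be found in the camera images.
- clip_a_mid (a point): middle of a bent-brass spring clip (one of four alike, 90 x 20 mm, 100 g), 10 mm above its underside. x runs along the clip from thumb end to jaws, y across, z up. Grip it here across y by its two stiff upright ears (24 mm long, 20 mm over both, tops 17 mm above the underside); the lever between them is 14 mm wide. The strip reaches 42 mm towards the jaws, 48 mm towards the thumb end
- clip_a_curl (a point): top of the rolled curl (6 mm thick, 16 mm wide) at the thumb end of clip_a's upper lever, where it is pressed; 40 mm from the clip's middle, on its -x side. Jaws shut, it is 28 mm above the clip's underside; pressed straight down it travels 10 mm, to a solid stop (the turned-up lip of the lower strip)
- clip_a_lever (a joint): how far clip_a's upper lever is squeezed, rad: 0 jaws shut, 0.24 fully open, curl on its stop (0.024 rad = 1 mm at the curl). A coil spring shuts it. At the curl a sound clip pushes back with about 6 N at first and 10 to 11 N when 8 to 9 mm down; a tired one with about 3 N and 5 N. The lever bends for good at 35 N
- clip_b_mid (a point): another of the four clips, same shape and same point as clip_a_mid
- clip_b_curl (a point): the same point of clip_b as clip_a_curl is of clip_a
- clip_b_lever (a joint): how far clip_b's upper lever is squeezed, rad, as for clip_a
- clip_c_mid (a point): another of the four clips, same shape and same point as clip_a_mid
- clip_c_curl (a point): the same point of clip_c as clip_a_curl is of clip_a
- clip_c_lever (a joint): how far clip_c's upper lever is squeezed, rad, as for clip_a
- clip_d_mid (a point): another of the four clips, same shape and same point as clip_a_mid
- clip_d_curl (a point): the same point of clip_d as clip_a_curl is of clip_a
- clip_d_lever (a joint): how far clip_d's upper lever is squeezed, rad, as for clip_a
- board: brown wooden carving board, 150 mm (x) by 360 mm (y), fixed; the four empty clips lie on it side by side, in any order. Origin 34 mm below the centre of its top face; the top stands 16 to 28 mm above the bench, differing from start to start
- tray: low dark-red lacquered tray, 140 x 140 mm outside, walls 5 mm thick and 18 mm high, floor 5 mm thick, open on top, empty, fixed on the bench to the left or right of the board. Origin: centre of its underside
- inkstone: grey slate inkstone 85 x 130 x 21 mm, loose on the bench on the other side of the board from the tray; leave alone. Origin: centre of its underside
- canister: pewter screw-top canister, 59 mm across, 69 mm high, loose beyond the board; leave alone. Origin: centre of its underside
- mouse: plum-wood mouse figure, 58 mm long, 31 mm high, loose beyond the board; leave alone. Origin: centre of its underside
- nut_clip: a fifth clip of the same kind that lies beyond the board and grips a round ivory-coloured tagua nut blank; about 106 mm long, 21 mm high, leave alone. Origin: underside, below the pivot
Mind the look-alikes: they are no part of the job. Of the things like the tray, leave any that is white; of the rest the smaller one is meant.

How it is judged:
By the outcome, as a careful person would: the job done as asked, in the order asked, and still so for the second after the job is handed in, with the robot touching nothing.
It also fails if it takes over 67 s, if anything falls off the work surface, if the arm or the gripper's body presses on something with over 40 N, if the wrist force passes 120 N, or if a joint passes its speed limit or range.

## Robot

A 7-joint arm with a two-finger parallel gripper is mounted at the origin on the work surface. World frame = base frame: x ahead of the robot, y to its left, z up, the work surface at z = 0. Lengths are in m, angles in rad, forces in N, time in s.
With the tool pointing down it reaches from about 0.425 to 0.95 m from the base axis. Payload 4.7 kg.
Tool frame: the origin (TCP) lies at the very end of the fingers, on their centre line; the grasp point (between the pads) lies 19 mm behind it (r.grip_depth is the distance from the TCP to the grasp point, in m); z points along the fingers, y is the line along which they close (so a half turn about z gives the same grasp; the last joint's range is limited). The gripper opens to 85 mm and grips with 20 to 120 N. Pads are 22 mm wide; open, the fingers measure 114 mm over their backs; the gripper's body (76 mm by 85 mm) begins 54 mm behind the grasp point. The pads swing forward as they close: fully open they stand 13 mm farther back than shut.
Start: joints at [1.273, 0.469, -0.049, 1.532, 0.024, 1.141, -0.082], TCP at [0.179, -0.651, 0.231] pointing down, gripper open.
Joint ranges: [-2.59, 2.59], [-0.33, 1.99], [-1.39, 1.29], [0.1, 2.45], [-1.04, 4.18], [0.21, 1.99], [-2.66, 2.66]. Speed limits (rad/s): [2.57, 2.57, 3.14, 3.14, 3.14, 3.14, 3.14].

## Interface

Orientations are given as a rotation vector (axis times angle).
In Python, from cell import r, kin, vision gives the robot as it stands. Calls block until the motion is done:
- r.reach(position, orientation): joint-space move of the TCP to a pose.
- r.move_l(position, rotation=None, speed=0.15): straight line of the TCP; rotation=None keeps the orientation; speed is the mean speed in m/s.
- r.set_joints(angles): joint-space move.
- r.release() and r.grasp(f_grip=None): open the fingers fully, or close them until they stop; f_grip is the grip in N (None keeps the last).
- r.pause(seconds).
- kin.ik(position, orientation): joint angles nearest the present ones, or None.
- r.observe(): the state.
- vision.read_camera(name): name is "side" or "top" or "wrist"; returns the picture (420x560x3 uint8, red, green, blue); there is no depth.
- vision.camera_params(name): a dict with "intrinsics" (3x3 intrinsics, pixels), "k1" (the pictures are not rectified: a ray, as slopes to the right and down, at radius r is drawn at 1 + k1 r^2 times it, then the intrinsics apply), "R" (3x3) and "t" (3): a world point X has camera coordinates R X + t; the wrist camera has in their place "T_tool_cam" (4x4, takes a point from camera to tool coordinates, whose origin is the TCP and whose axes are the flange's). Camera axes: x right, y down, z forward; pixel columns grow to the right and rows downward; lengths in m; the calibration is good to about 2 mm. A picture is of the moment at which its call begins: read the wrist's pose just before it. camera_params takes no time and is no camera call.
A pose or a line that the arm cannot do raises r.MotionError and nothing moves.
- r.job_done(): hands the job in; it is judged then, once.
The state is a dict: "t": time; "qpos": joint angles; "dq": joint speeds; "joint_torque": joint torques, N m; "ee_pos": TCP position; "tool_rot": TCP orientation; "contact_force": force on the tool from outside, world axes, zero at the start; "wrist_torque": the same for the moment, N m; "width": finger opening in m; "grasp_force": force on a finger pad.
Only numpy, scipy, OpenCV 4.12 (cv2) and the standard library are available. Lean on these libraries where they do the work, as an engineer would, in place of code of your own. Each camera call takes 0.05 s, during which the arm holds its last target. There are 200 camera calls.

## Working session

There is one attempt and no reset: what is moved stays moved. The work goes in short steps, each a Python script; the robot and the scene stay as the last script left them, time stands still between calls to the robot, and variables do not carry over. Pictures are saved under pics/ and viewed, at most 10 in all, crops included, and the job is handed in when it is done.

```bash
ls; mkdir -p pics
python3 - <<'E'
from cell import r,kin,vision
import cv2,numpy as np
for n in("top","side"):
    im=vision.read_camera(n); cv2.imwrite(f"pics/{n}0.png",im[:,:,::-1])
    p=vision.camera_params(n); C=-p["R"].T@p["t"]; print(n,C.round(3),p["intrinsics"].round(1).tolist(),p["k1"],p["R"].round(3).tolist())
print(vision.camera_params("wrist"))
print(r.observe())
E
```

```text
pics
top [0.409 0.114 1.143] [[462.3, 0.0, 284.3], [0.0, 462.3, 207.1], [0.0, 0.0, 1.0]] 0.0431217408415401 [[0.015, -1.0, 0.026], [-0.997, -0.017, -0.072], [0.073, -0.025, -0.997]]
side [-0.107  0.945  1.029] [[468.3, 0.0, 281.6], [0.0, 468.3, 210.3], [0.0, 0.0, 1.0]] -0.14177380733293915 [[-0.817, -0.577, -0.004], [-0.393, 0.562, -0.728], [0.422, -0.593, -0.686]]
{'intrinsics': array([[298.11345854,   0.        , 280.20750253],
       [  0.        , 298.11345854, 206.90564751],
       [  0.        ,   0.        ,   1.        ]]), 'k1': 0.007491070483505393, 'T_tool_cam': array([[-7.09729329e-05, -9.48644386e-01, -3.16344470e-01,
         8.17246924e-02],
       [ 9.99999914e-01,  6.20873583e-05, -4.10539026e-04,
        -8.75678271e-04],
       [ 4.09096534e-04, -3.16344472e-01,  9.48644300e-01,
        -1.43316285e-01],
       [ 0.00000000e+00,  0.00000000e+00,  0.00000000e+00,
         1.00000000e+00]])}
{'t': 0.1, 'qpos': array([ 1.27309946,  0.46936172, -0.0486136 ,  1.5335396 ,  0.02411331,
        1.14095184, -0.0823439 ]), 'dq': array([-3.08762095e-04, -1.11050940e-03, -3.07189627e-04, -5.26023770e-03,
       -8.46983422e-04, -5.04400219e-04,  9.11581736e-05]), 'joint_torque': array([ 1.35670216e-03, -5.11512280e+01, -4.68512066e-02, -2.38391501e+01,
        1.07732802e-02,  4.30731161e-03, -7.54483921e-06]), 'ee_pos': array([ 0.1791526 , -0.65027977,  0.23038053]), 'tool_rot': array([-3.11162514e+00, -4.20744214e-01,  4.43032296e-04]), 'contact_force': array([ 0.06016864, -0.23786199, -0.56788684]), 'wrist_torque': array([-0.00319757, -0.06284082,  0.01325139]), 'grasp_force': 0.0, 'width': 0.08527992889301365}
```

View pics/top0.png

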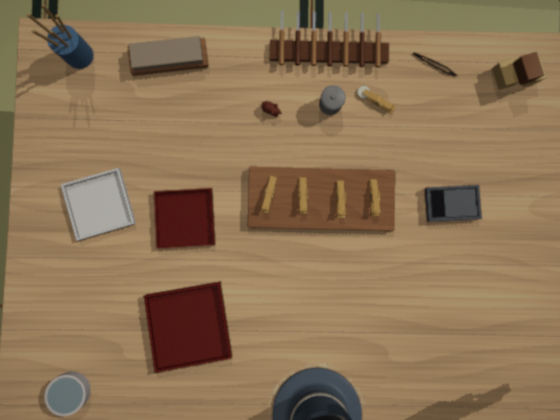

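View pics/side0.png

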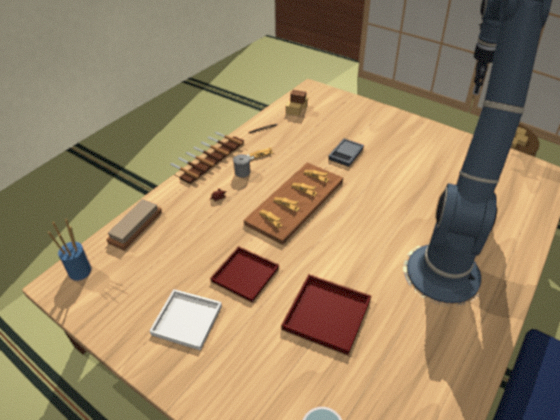

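The red trays are at top-view pixels (184,218), which is the smaller one and so the target, and (188,326), which is larger. The white one is at (98,205). The empty clips lie on the board at (269,194), (303,196), (341,199) and (375,197). The nut clip at (378,99) must be left alone. Next I'll take close wrist views.

```bash
cat > h.py <<'E'
from cell import r,kin,vision
import cv2,numpy as np
from scipy.spatial.transform import Rotation as Ro
def down(psi):
    c,s=np.cos(psi),np.sin(psi)
    return Ro.from_matrix(np.array([[c,s,0],[s,-c,0],[0,0,-1.]])).as_rotvec()
def rays(name,px,o=None):
    p=vision.camera_params(name);K=p["intrinsics"]
    px=np.atleast_2d(np.array(px,float)); d=(px-K[:2,2])/[K[0,0],K[1,1]]
    u=d.copy()
    for _ in range(20): u=d/(1+p["k1"]*(u**2).sum(1,keepdims=True))
    v=np.c_[u,np.ones(len(u))]
    if name=="wrist":
        T=p["T_tool_cam"];R=Ro.from_rotvec(o["tool_rot"]).as_matrix()
        return R@T[:3,3]+o["ee_pos"], v@(R@T[:3,:3]).T
    return -p["R"].T@p["t"], v@p["R"]
def onplane(name,px,z,o=None):
    C,d=rays(name,px,o); return C+d*((z-C[2])/d[:,2])[:,None]
E
python3 - <<'E'
from h import *
import pickle
print("board",onplane("top",[[249,167],[395,171],[393,230],[248,228],[321,199]],.022).round(3).tolist())
print("clips",onplane("top",[[269,194],[303,196],[341,199],[375,197]],.032).round(3).tolist())
print("tray",onplane("top",[[155,190],[212,188],[215,245],[157,248]],.018).round(3).tolist())
b=onplane("top",[321,199],.022)[0]
r.reach([b[0]-.01,b[1],.19],down(0))
r.pause(.3)
o1=r.observe();i1=vision.read_camera("wrist")
cv2.imwrite("pics/w1.png",i1[:,:,::-1])
r.move_l([b[0]-.01,b[1]-.09,.10],speed=.3); r.grasp(20); r.pause(.3)
o2=r.observe();i2=vision.read_camera("wrist")
cv2.imwrite("pics/w2.png",i2[:,:,::-1])
pickle.dump((o1,o2),open("o.pkl","wb")); print(o2["t"],o1["ee_pos"],o2["ee_pos"],o2["contact_force"],o2["width"],o2["qpos"])
E
```

```text
board [[0.587, 0.174, 0.022], [0.584, -0.184, 0.022], [0.439, -0.179, 0.022], [0.438, 0.173, 0.022], [0.512, -0.003, 0.022]]
clips [[0.521, 0.124, 0.032], [0.517, 0.042, 0.032], [0.512, -0.05, 0.032], [0.518, -0.133, 0.032]]
tray [[0.527, 0.4, 0.018], [0.534, 0.263, 0.018], [0.396, 0.252, 0.018], [0.387, 0.39, 0.018]]
4.6583 [ 0.50181941 -0.00328904  0.18996967] [ 0.50178385 -0.09302919  0.09996384] [-0.45414142 -0.73794755 -0.10290383] 0.00019738493080170518 [ 0.53782011  0.42294539 -0.54340943  2.02402556  0.30842647  0.77399244
 -1.76060005]
```

View pics/w1.png

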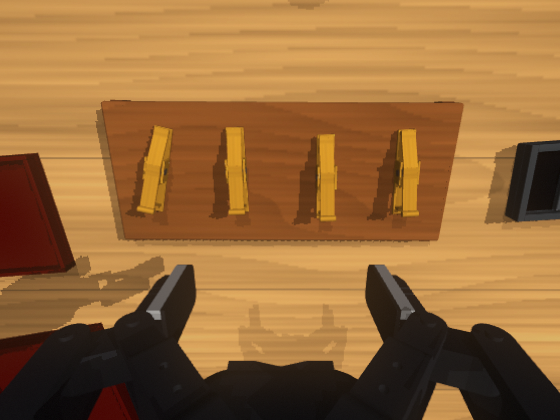

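The clips show well at about (155,168), (236,170), (326,177) and (407,172) in w1. I need the ends enlarged.

Run:
```python
import cv2,numpy as np
a=cv2.imread("pics/w1.png")[110:235,125:435]; b=cv2.imread("pics/w2.png")
cv2.imwrite("pics/c1.png",np.vstack([cv2.resize(a,(775,312),interpolation=2),cv2.resize(b[40:280,:],(672,288))[:,:][:, :].copy() if 0 else cv2.copyMakeBorder(cv2.resize(b[20:260],(653,280)),0,0,0,122,0)]))
```

```text
(no output)
```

View pics/c1.png

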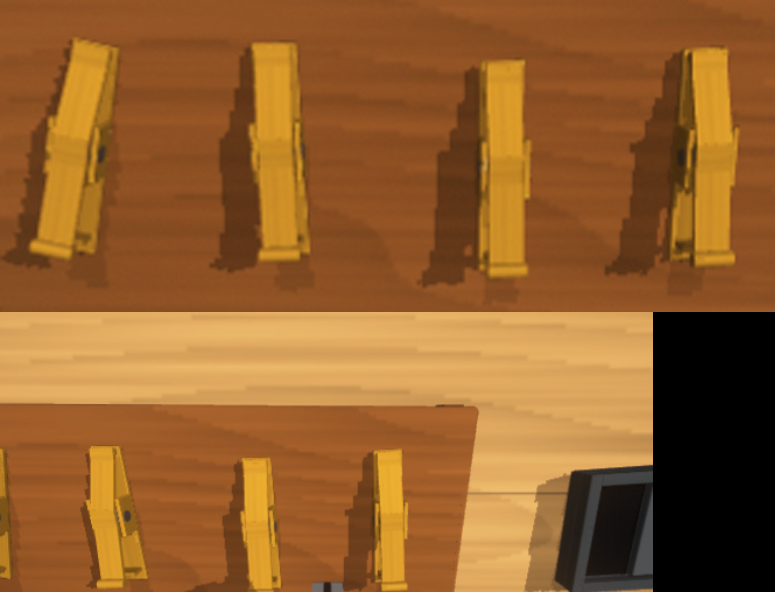

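All thumb curls face the robot. Their crop positions are (51,248), (280,255), (503,270) and (714,260), and the jaws are at the top. Now I'll compute the curl positions and the board height.

Run:
```python
from h import *
import pickle
o1,o2=pickle.load(open("o.pkl","rb"))
i1=cv2.imread("pics/w1.png"); i2=cv2.imread("pics/w2.png")
for z in (.016,.020,.024,.028):
    q=onplane("wrist",[[103,102],[462,103]],z,o1); print(z,np.linalg.norm(q[0]-q[1]).round(4))
# triangulate far right board corner w1-w2 and curls 3,4
s=653/560
prs=[([462,103],[477/s,(408-312)/s+20]),([125+503/2.5,110+270/2.5],[264/s,(586-312)/s+20]),([125+714/2.5,110+260/2.5],[393/s,(587-312)/s+20]),([125+280/2.5,110+255/2.5],[111/s,(584-312)/s+20])]
for a,b in prs:
    C1,d1=rays("wrist",a,o1);C2,d2=rays("wrist",b,o2)
    A=np.c_[d1[0],-d2[0]];t=np.linalg.lstsq(A,C2-C1,rcond=None)[0]
    p,q=C1+t[0]*d1[0],C2+t[1]*d2[0];print(p.round(4),q.round(4))
zb=.022
c=np.array([[51,248],[280,255],[503,270],[714,260]])/2.5+[125,110]
j=np.array([[95,43],[274,45],[502,63],[705,50]])/2.5+[125,110]
for zb in(.016,.022,.028):
    P=onplane("wrist",c,zb+.028,o1);J=onplane("wrist",j,zb+.012,o1)
    d=J-P;print(zb,P.round(4).tolist(),np.hypot(d[:,0],d[:,1]).round(4),np.arctan2(d[:,1],d[:,0]).round(3))
```

```text
0.016 0.3595
0.02 0.355
0.024 0.3504
0.028 0.3459
[ 0.5871 -0.185   0.0147] [ 0.5866 -0.185   0.0147]
[ 0.4716 -0.0511  0.0359] [ 0.4742 -0.0501  0.0348]
[ 0.4816 -0.1331  0.0511] [ 0.482  -0.1329  0.0508]
[0.4832 0.0414 0.0494] [0.4833 0.0415 0.0493]
0.016 [[0.4844, 0.1359, 0.044], [0.4813, 0.0422, 0.044], [0.4747, -0.0498, 0.044], [0.479, -0.1364, 0.044]] [0.0833 0.0827 0.0823 0.0832] [-0.269  0.009  0.025  0.101]
0.022 [[0.4864, 0.133, 0.05], [0.4834, 0.0413, 0.05], [0.4769, -0.0488, 0.05], [0.4812, -0.1336, 0.05]] [0.0815 0.0809 0.0806 0.0815] [-0.267  0.009  0.024  0.099]
0.028 [[0.4885, 0.1301, 0.056], [0.4855, 0.0404, 0.056], [0.4792, -0.0479, 0.056], [0.4834, -0.1309, 0.056]] [0.0797 0.0792 0.0788 0.0797] [-0.266  0.01   0.024  0.098]
```

```bash
cat >> h.py <<'E'
def fz():
    v=[]
    for _ in range(4): r.pause(.03); v.append(r.observe()["contact_force"][2])
    return np.mean(v)
def press(x,y,zstart,step=.0005,zmin=.040):
    r.reach([x,y,.075],down(0)); r.move_l([x,y,zstart],speed=.08); r.pause(.2)
    b=fz(); z=zstart; last=zstart; n=0
    while True:
        z-=step; r.move_l([x,y,z],speed=.03); o=r.observe(); f=o["contact_force"][2]-b; n+=1
        if f>1.6: f=fz()-b; 
        if f>1.6: break
        last=o["ee_pos"][2]
        if z<zmin: print("no contact"); r.move_l([x,y,.075]); return None
    z0=(last+r.observe()["ee_pos"][2])/2
    out=[(z0,f)]
    for d in (.004,.0083):
        r.move_l([x,y,z0-d],speed=.03); r.pause(.1); F=fz()-b
        out.append((z0-r.observe()["ee_pos"][2],F))
        if F>16: print("STOP HARD?"); break
    r.move_l([x,y,.075],speed=.15)
    print(np.round(out,4).tolist(),"base",round(b,2),"t",r.observe()["t"],n); return z0
E
python3 - <<'E'
from h import *
press(.480,.0416,.056,step=.0007,zmin=.041)
E
```

```text
[[0.0496, 5.3312], [0.0035, 9.1602], [0.0079, 11.5733]] base -0.17 t 10.0667 10
```

```bash
sed -i 's/(.004,.0083)/(.004,.0089)/' h.py
python3 - <<'E'
from h import *
for x,y in((.4834,.133),(.4804,.0413),(.474,-.0488),(.4782,-.1336)): press(x,y,.0515,step=.0005,zmin=.046)
E
```

```text
[[0.0498, 3.1017], [0.0035, 8.8545], [0.0084, 11.0414]] base -0.27 t 13.8667 4
[[0.0498, 2.7898], [0.0037, 9.2421], [0.0086, 10.8741]] base -0.01 t 17.6667 4
[[0.0495, 5.4794], [0.0036, 8.3632], [0.0086, 9.8601]] base 0.31 t 21.7083 5
[[0.0493, 3.7735], [0.0041, 4.832], [0.0088, 5.4425]] base 0.01 t 25.875 5
```

The clip at y≈-0.134 is tired: 5.4 N, against 10 to 11.5 N for the others. Next is a close look to get its pose for the grasp.

Run:
```python
from h import *
import pickle
r.reach([.47,-.13,.125],down(0)); r.release(); r.pause(.2)
o=r.observe();im=vision.read_camera("wrist");pickle.dump(o,open("o3.pkl","wb"));cv2.imwrite("pics/w3.png",im[:,:,::-1])
from math import *
C,d=rays("wrist",[280,207],o);print(C,o["t"])
# project approx mid
p=vision.camera_params("wrist");T=p["T_tool_cam"];R=Ro.from_rotvec(o["tool_rot"]).as_matrix()
v=T[:3,:3].T@(R.T@(np.array([.521,-.1297,.035])-o["ee_pos"])-T[:3,3]);u=(p["intrinsics"]@(v/v[2]))[:2].astype(int);print(u)
x0,y0=max(u[0]-75,0),max(u[1]-90,0);print(x0,y0)
c=im[y0:y0+150,x0:x0+150,::-1];cv2.imwrite("pics/c3.png",cv2.resize(c,None,fx=4,fy=4,interpolation=2))
```

```text
[ 0.55147886 -0.12914271  0.2683649 ] 27.175
[281 148]
206 58
```

View pics/c3.png

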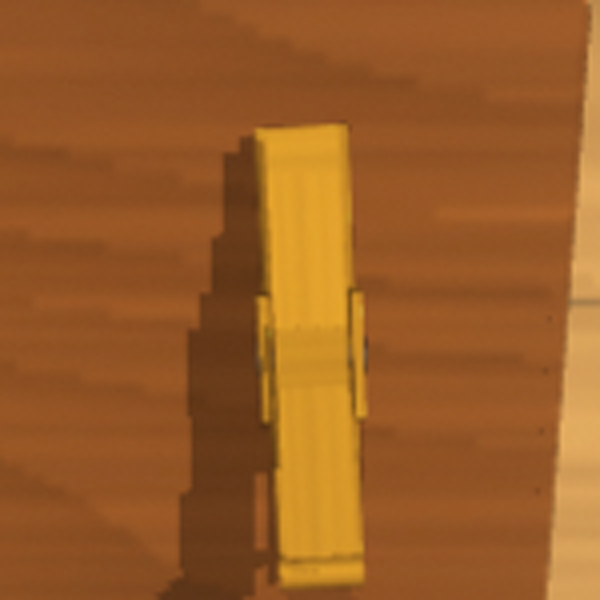

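Ears in the crop run (264,296)–(268,422) on the left and (355,292)–(362,416) on the right. The clip hasn't moved from the press, so I'll grasp it.

Run:
```python
from h import *
import pickle
o=pickle.load(open("o3.pkl","rb"))
e=np.array([[264,296],[268,422],[355,292],[362,416]])/4+[206,58]
q=onplane("wrist",e,.0386,o);m=q.mean(0)
d=(q[0]+q[2]-q[1]-q[3])[:2];yaw=np.arctan2(d[1],d[0])
c=onplane("wrist",[[206+321/4,58+572/4]],.0496,o)[0]
j=onplane("wrist",[[206+302/4,58+127/4]],.0336,o)[0]
y2=np.arctan2(j[1]-c[1],j[0]-c[0]);m2=c[:2]+.04*np.array([np.cos(y2),np.sin(y2)])
print(m,m2,yaw,y2,np.linalg.norm(q[0]-q[1]),np.linalg.norm(q[0]-q[2]),c,j)
t=vision.read_camera("top");h=cv2.cvtColor(t,cv2.COLOR_RGB2HSV)
mk=(((h[...,0]<8)|(h[...,0]>172))&(h[...,1]>180)).astype(np.uint8)
for k in cv2.findContours(mk,0,2)[0]:
    if cv2.contourArea(k)>1500:
        b=onplane("top",cv2.boxPoints(cv2.minAreaRect(k)),.018);print(cv2.contourArea(k),b.mean(0).round(4),b.round(3).tolist())
```

```text
[ 0.52261389 -0.13192711  0.0386    ] [ 0.523244   -0.13179852] 0.048456419669724755 0.045985742262743656 0.023726598257218682 0.01705078780019616 [ 0.48328629 -0.1336373   0.0496    ] [ 0.56371534 -0.1299361   0.0336    ]
5383.5 [0.2034 0.3119 0.018 ] [[0.275, 0.42, 0.018], [0.307, 0.241, 0.018], [0.131, 0.205, 0.018], [0.101, 0.382, 0.018]]
2950.0 [0.4607 0.3286 0.018 ] [[0.522, 0.402, 0.018], [0.532, 0.267, 0.018], [0.399, 0.256, 0.018], [0.39, 0.39, 0.018]]
```

Run:
```python
from h import *
R=down(.047)
print(kin.ik([.461,.3285,.06],down(.08)))
r.reach([.5229,-.1319,.08],R); r.move_l([.5229,-.1319,.0240],speed=.08)
print(r.observe()["contact_force"]); r.grasp(40); r.pause(.3)
o=r.observe();print(o["width"],o["grasp_force"],o["ee_pos"],o["contact_force"])
r.move_l([.5229,-.1319,.13],speed=.12); r.pause(.2)
o=r.observe();print(o["width"],o["grasp_force"],o["contact_force"],o["t"])
r.reach([.40,.3285,.15],down(.08)); r.pause(.2)
o=r.observe();im=vision.read_camera("wrist");cv2.imwrite("pics/w4.png",im[:,:,::-1])
import pickle;pickle.dump(o,open("o4.pkl","wb"));print(o["t"],o["width"],o["ee_pos"])
```

```text
[-0.21184078  0.58934748 -0.64292063  1.91788383  0.48626229  0.79386074
 -2.61450368]
[ 0.37593413 -0.36579825 -0.37820798]
0.018779927692232388 39.73935306072235 [ 0.52316323 -0.13189056  0.02432722] [-0.70984601  0.57304422  5.82795397]
0.019126586511767265 39.0789520740509 [-1.1323636   0.72522042 -0.0637408 ] 30.6583
32.6 0.018718080606466007 [0.40063935 0.32771632 0.149863  ]
```

View pics/w4.png

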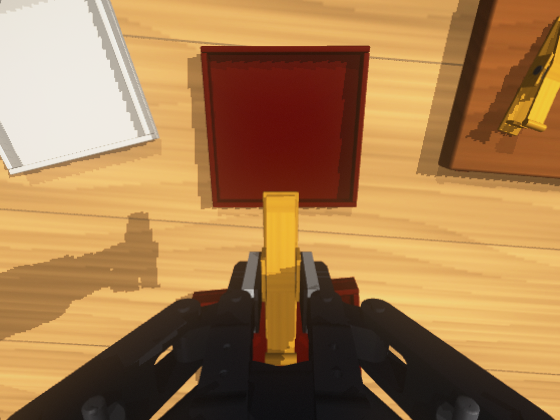

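Tray rim corners are at (202,47), (369,46), (357,207) and (212,207). The clip is held level, so I'll compute the centre and place it.

Run:
```python
from h import *
import pickle
o=pickle.load(open("o4.pkl","rb"))
b=onplane("wrist",[[202,47],[369,46],[357,207],[212,207]],.018,o);m=b.mean(0)
d=(b[0]+b[1]-b[2]-b[3]);psi=np.arctan2(d[1],d[0]);print(m,psi,np.linalg.norm(b-np.roll(b,1,0),axis=1))
assert abs(m[0]-.461)<.006 and abs(m[1]-.3285)<.006
psi=min(psi,.1)
R=down(max(psi,.05))
r.reach([m[0]+.002,m[1],.08],R); r.move_l([m[0]+.002,m[1],.018],speed=.1);r.pause(.2);b0=fz()
z=.011
while z>.0055:
    r.move_l([m[0]+.002,m[1],z],speed=.03); f=fz()-b0
    if f>1.5: break
    z-=.0007
print(z,f,r.observe()["ee_pos"])
r.release(); r.pause(.2); print(r.observe()["contact_force"])
r.move_l([m[0]+.002,m[1],.13],speed=.15)
r.move_l([m[0]-.04,m[1],.15],speed=.15); r.pause(.3)
im=vision.read_camera("wrist");cv2.imwrite("pics/w5.png",im[:,:,::-1]);print(r.observe()["t"])
t=vision.read_camera("top");cv2.imwrite("pics/t5.png",cv2.resize(t[60:280,40:420,::-1],None,fx=2,fy=2))
```

```text
[0.46000727 0.32911779 0.018     ] 0.07710052880252663 [0.13894003 0.13744722 0.13963192 0.1410472 ]
0.007500000000000002 5.081298647260511 [0.46211521 0.32922111 0.00788568]
[-0.65908504  0.54861158  0.461612  ]
39.275
```

View pics/w5.png

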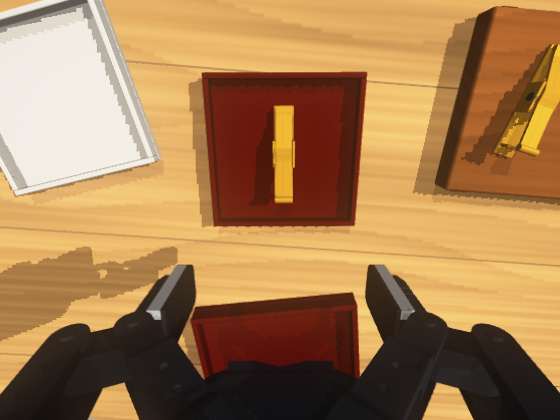

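View pics/t5.png

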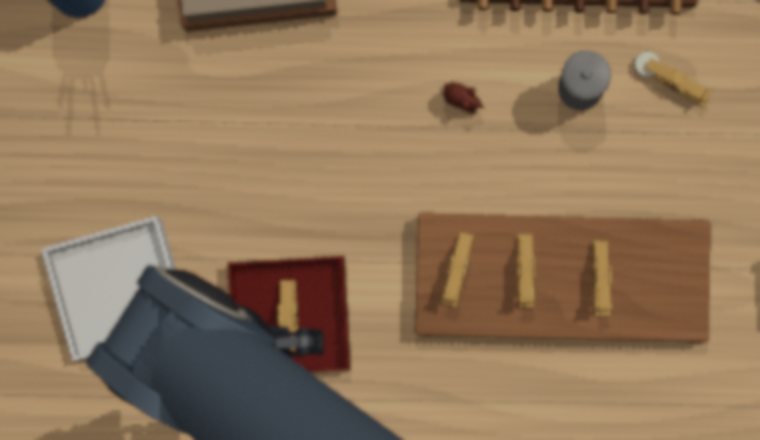

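The tired clip lies flat and upright mid-tray at (284,155) in w5, and the three sound clips are where they were. Handing in.

```bash
python3 -c "
from cell import r
print(r.job_done())"
```

```text
the job is handed in; nothing more can be done
None
```

I handed the job in at about 39 s: the tired clip (the one at y ≈ -0.13 m, 5.4 N about 8.8 mm down against 10 to 11.5 N for the other three) lies flat, right side up, in the smaller red tray, and nothing else has visibly moved.

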